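Tip the gluing square onto its long leg

ROBOT

A 6-joint arm with a two-finger parallel gripper is mounted at the origin on the work surface; the furniture and walls round the work are solid. World frame = base frame: x ahead of the robot, y to its left, z up, the work surface at z = 0. Lengths are in m, angles in rad, forces in N, time in s.
With the tool pointing down it reaches from about 0.375 to 0.975 m from the base axis. Payload 3.8 kg.
Tool frame: the origin (TCP) lies between the finger pads; the fingertips stand 22 mm ahead of it and the grasp point (between the pads) lies 3 mm ahead of it; z points along the fingers, y is the direction in which the jaws open and shut (so a half turn about z gives the same grasp; the last joint's range is limited). The gripper opens to 85 mm and grips with 20 to 120 N. Pads are 22 mm wide; open, the fingers measure 114 mm over their backs; the gripper's body (76 mm by 85 mm) begins 54 mm behind the grasp point. The pads swing forward as they close: fully open they stand 13 mm farther back than shut.
Start: joints at [-1.279, 0.264, 1.604, -0, 1.274, -0.037], TCP at [0.218, -0.639, 0.253] pointing down, gripper open.
Joint ranges: [-2.63, 2.63], [-0.94, 2.18], [0.31, 2.57], [-1.31, 4.45], [0, 2.66], [-2.55, 2.55]. Speed limits (rad/s): [2.57, 2.57, 3.14, 3.14, 3.14, 3.14].

INTERFACE

Orientations are given as a rotation vector (axis times angle).
In Python, from workcell import * gives the robot as it stands.
- The arm moves only by the tool step_arm, never from a script. Its argument "motion" is a list that holds one entry, the list of rows, each a list of 7 numbers: the finger opening in m, from 0 to 0.0854, then the shift along the world's x, y, z in m, then the turn, a rotation vector about the world's x, y, z in degrees. A call has exactly 8 rows; each row is the pose to reach, as a shift and turn from the pose measured when the call began; what a row does not reach only later rows make up. A row lasts 1/8 s, in which the tool goes at most 62.5 mm and 10.7 degrees, less where a joint would pass 70% of its speed; a pose out of reach is approached as far as the arm can. A call with a gripper value outside its range is refused whole. The fingers move at their own pace and stop on an object; "newtons" is the grip in N (left out, the last holds). Time passes only in rows, so rows that repeat a pose let the fingers close, or fill a call up. It gives the time, the measured TCP pose, the force and the opening at its end, in the units of the state.
- read_state(): the state, without advancing time (a new reading comes with each control period).
- read_camera(name): name is "scene" or "top"; returns (picture, depth): 400x640x3 uint8, blue, green, red; 400x640 float32, m along the optical axis (not along the pixel's ray), 0 where there is no reading.
- get_calibration(name): a dict with "K" (3x3 intrinsics, pixels), "dist_coeffs" ([k1, k2, p1, p2, k3] as OpenCV has them; the pictures are not rectified), "world_from_camera" (4x4, takes a point from camera to world coordinates). Camera axes: x right, y down, z forward; pixel columns grow to the right and rows downward; lengths in m; the calibration is good to about 2 mm. A picture is of the moment at which its call begins. get_calibration takes no time and is no camera call.
- finish_job(): hands the job in, once; it reports no verdict.
Trained networks look in the newest picture that a camera, given by its name, has taken for a name from the list of things; names that differ only in an ending like _2 or _b are one class to them, and where a whole thing is asked for, a point or a joint stands for the part that bears it (a point fixed in the world has none). Each returns a list of dicts, best first, with "score" (0 to 1); they miss things now and then, are a little off and sometimes report something else, mostly with a low value. They report only what shows in the picture. A call takes as long as a camera call. They do not tell look-alikes from the thing itself.
- spot_in(camera, thing): "xyz" ([x, y, z] in m, in the coordinates of the camera as it stood for that picture, good to about 4 mm: the middle of the surface that is visible of it).
- regions_of(camera, thing): "region" (400x640 bool, what is visible of it).
The state is a dict: "time": time; "q": joint angles; "joint_vel": joint speeds; "joint_torque": joint torques, N m; "tool_pos": TCP position; "tcp_rot": TCP orientation; "wrist_force": force on the tool from outside, world axes, zero at the start; "torque": the same for the moment, N m; "width": opening from 0.0 (shut) to 1.0 (fully open).
Only numpy, scipy, OpenCV 4.12 (cv2) and the standard library are available. Lean on these libraries where they do the work, as an engineer would, in place of code of your own. Each camera call takes 0.05 s, during which the arm holds its last target. There are 200 camera calls.

TASK

The L-shaped aluminium gluing square stands on its short leg on the cork mat. Tip it over its corner so that it lies flat on its long leg with the short leg standing up as a backstop for the next tile: roll it about the corner, which stays down on the mat and where it is to within about two centimetres, lower the long leg gently instead of letting it fall, then let go. Leave the pots and tools around it alone.

Things in the scene. Friction and masses are not known exactly. Their poses are not given: they have to be found in the camera images.
- square: gluing square: loose L-shaped aluminium bracket, 0.3 kg; two flat legs 10 mm thick, 50 mm wide, at a right angle: long leg 125 mm, short leg 85 mm (outside). Origin: middle of the outer corner edge. x runs from the corner along the short leg's outer face, z along the long leg's, y along the edge. At the start z is up and x level, pointing away from the robot within 45 deg; when done x is up, z level
- square_grip (a point): point in the square's long leg, midway through thickness and width, 110 mm from the corner, 15 mm from the leg's free end: (5, 0, 110) mm in the square's frame. The narrow side faces of the leg, 50 mm apart along y, can be pinched here. Axes as the square's
- square_corner (a point): middle of the square's outer corner edge (the square's origin), the edge it tips about; at the mat's top, 3 mm above the table. Axes as the square's; the long leg comes down on the -x side of this edge, toward the robot
- mat: cork mat under the square, fixed to the table, 250x110 mm, 3 mm thick; origin at the centre of its underside, x along its length (nearly the square's x). The square's corner stands about 20 mm from the mat's centre, towards +x of the mat
- tin: bystander: speckled glaze tin with a brown lid, 62 mm wide and high; origin at the centre of its underside
- jar: bystander: white glaze jar with a blue lid, 56 mm wide, 70 mm high; origin at the centre of its underside
- block: bystander: dark wooden block, 64x115x52 mm; origin at the centre of its underside
- saucer: bystander: pale stoneware saucer, 152 mm wide, 10 mm high; origin at the centre of its underside
- loop: bystander: loop tool with a wooden handle, 176 mm long, lying flat; origin at the centre of its underside
- jar_amber: bystander: amber jar with a black lid, 48 mm wide, 60 mm high; origin at the centre of its underside
There are look-alikes about, which are no part of the job. There is more than one size of the square; the job needs the middle-sized.

How it is judged:
At the end, for the whole second after the job is handed in: the square lies at rest on its long leg, the short leg upright to within 0.08 rad, its corner down on the mat and within 30 mm of where it was (angle between square's own x axis and vertical below 0.08 rad and distance of square_corner from where it was at the start of the episode below 0.03 m and height (world z) of square_corner below 0.012 m and linear speed of square below 0.02 m/s and angular speed of square below 0.1 rad/s); the robot touches nothing.
It fails at once if the corner of the square was lifted more than 22 mm off the mat (height (world z) of square_corner above 0.025 m).
It fails at once if the square was let fall (it turned faster than 4 rad/s on its way over) (angular speed of square above 4 rad/s and angle between square's own x axis and vertical between 0.12 and 1.3 rad).
It fails at once if a bystander was moved more than 25 mm (distance of any of tin, jar, block, saucer, loop, jar_amber from where it was at the start of the episode above 0.025 m).
It also fails if it takes over 32 s, if anything falls off the work surface, if the arm or the gripper's body presses on something with over 40 N, if the wrist force passes 120 N, or if a joint passes its speed limit or range.

## Working session

There is one attempt and no reset: what is moved stays moved. The work goes in short steps, Python scripts to look and compute and a tool call to move; the robot and the scene stay as the last step left them, time stands still between calls to the robot, and variables do not carry over. Pictures are saved under pics/ and viewed, on a budget of 10 in all, crops included, one or two more only if the job needs it, and the job is handed in when it is done.

Besides the shell and the picture viewer there is one more tool, called after "Call:" as a command line: name --argument value ..., lists and objects as JSON in quotes. step_arm: Moves the arm, as the interface text tells. Its arguments: {"type":"object","properties":{"motion":{"type":"array"},"newtons":{"type":"number"}},"required":["motion"]}

```bash
mkdir -p pics; cat > h.py <<'E'
from workcell import *
import numpy as np, cv2
def cloud(name, depth):
    c=get_calibration(name);K=np.array(c["K"]);d=np.array(c["dist_coeffs"]);T=np.array(c["world_from_camera"])
    v,u=np.mgrid[0:400,0:640]
    p=cv2.undistortPoints(np.stack([u.ravel(),v.ravel()],1).astype(np.float64)[:,None],K,d).reshape(400,640,2)
    P=np.dstack([p*depth[...,None],depth])
    W=P@T[:3,:3].T+T[:3,3]
    W[depth<=0]=np.nan
    return W
def w(name,xyz):
    T=np.array(get_calibration(name)["world_from_camera"]);return T[:3,:3]@np.array(xyz)+T[:3,3]
E
python3 - <<'E'
from h import *
for n in("scene","top"):
    im,d=read_camera(n);cv2.imwrite(f"pics/{n}0.png",im);np.save(n+"_d.npy",d)
    for t in("square","mat","square_grip"):
        for r in spot_in(n,t): print(n,t,round(r["score"],2),w(n,r["xyz"]).round(3))
s=read_state();print(s)
E
```

```text
scene square 0.91 [0.56  0.053 0.027]
scene square 0.82 [0.465 0.178 0.006]
scene square 0.72 [0.651 0.218 0.039]
scene mat 0.59 [0.504 0.043 0.003]
scene square_grip 0.81 [0.561 0.053 0.031]
scene square_grip 0.8 [0.458 0.179 0.008]
scene square_grip 0.71 [0.652 0.216 0.036]
top square 0.94 [0.633 0.209 0.015]
top square 0.84 [0.568 0.046 0.012]
top square 0.8 [0.467 0.185 0.008]
top mat 0.84 [0.51  0.033 0.007]
top square_grip 0.95 [0.642 0.211 0.01 ]
top square_grip 0.67 [0.468 0.187 0.007]
top square_grip 0.64 [0.568 0.049 0.013]
{'time': 0.4, 'q': array([-1.27890351e+00,  2.64046662e-01,  1.60416829e+00,  4.82727648e-06,
        1.27367742e+00, -3.69000044e-02]), 'joint_vel': array([-0.00066049, -0.00137878, -0.00227897, -0.00271686,  0.00110093,
       -0.00031762]), 'joint_torque': array([ 9.07203557e-04, -5.14245737e+01, -3.67014349e+01,  9.69780467e-05,
        4.91254483e-03,  9.04563251e-07]), 'tool_pos': array([ 0.21793456, -0.63876532,  0.25308977]), 'tcp_rot': array([-3.09894206e+00, -5.14092409e-01,  5.26661970e-05]), 'wrist_force': array([ 0.38680234,  0.84501692, -0.63644276]), 'torque': array([-0.00464313, -0.02827364, -0.03306887]), 'width': 0.9974483116493381}
```

View pics/scene0.png

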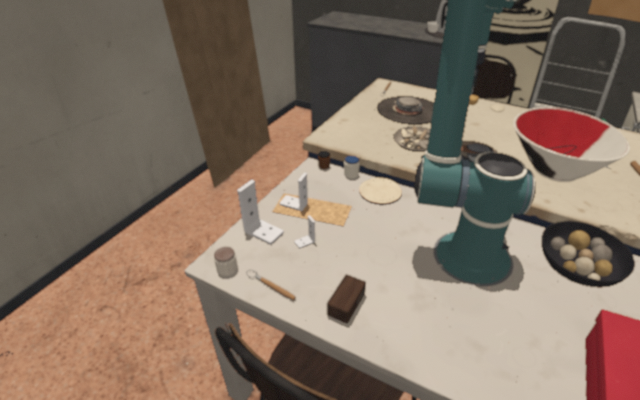

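View pics/top0.png

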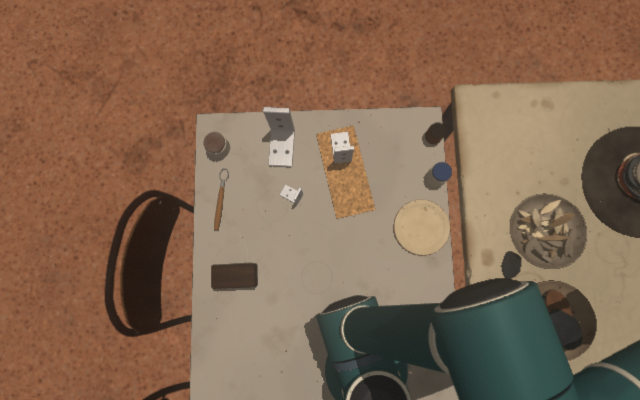

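The scene view shows the middle square standing on the mat at about (298,192); the top view shows it at (342,148). The big and small look-alikes stand off the mat. Next I fit the pose.

```bash
python3 - <<'E'
from h import *
for n in("scene","top"):
    d=np.load(n+"_d.npy");W=cloud(n,d);im=cv2.imread(f"pics/{n}0.png")
    m=(abs(W[...,0]-.56)<.1)&(abs(W[...,1]-.05)<.06)
    for lo,hi in((.008,.018),(.03,.06),(.06,.09),(.09,.12),(.115,.14)):
        k=m&(W[...,2]>lo)&(W[...,2]<hi);P=W[k]
        if len(P)>5:
            c,sz,a=cv2.minAreaRect((P[:,:2]*1000).astype(np.float32))
            print(n,lo,hi,len(P),P.mean(0).round(4),"rect",np.round(c,1),np.round(sz,1),round(a,1),"z",P[:,2].max().round(4))
    hsv=cv2.cvtColor(im,cv2.COLOR_BGR2HSV)
    k=(hsv[...,1]>90)&(hsv[...,0]<30)&(abs(W[...,2]-.003)<.008)&(abs(W[...,0]-.51)<.16)&(abs(W[...,1]-.035)<.1)
    print("mat",cv2.minAreaRect((W[k][:,:2]*1000).astype(np.float32)),W[k].mean(0))
im=cv2.imread("pics/top0.png")[120:225,300:385];a=cv2.resize(im,None,fx=4.5,fy=4.5,interpolation=cv2.INTER_CUBIC)
b=cv2.resize(cv2.imread("pics/scene0.png")[150:260,220:370],None,fx=2.7,fy=2.7,interpolation=cv2.INTER_CUBIC)
o=np.zeros((480,800,3),np.uint8);o[:a.shape[0],:a.shape[1]]=a;o[:b.shape[0],390:390+b.shape[1]]=b
cv2.imwrite("pics/crop.png",o)
E
```

```text
scene 0.008 0.018 209 [0.6031 0.0529 0.0132] rect [574.9  59.5] [138.5  78.5] 3.4 z 0.0175
scene 0.03 0.06 66 [0.559  0.0491 0.0451] rect [561.  43.] [ 9.3 54.3] 4.2 z 0.0594
scene 0.06 0.09 64 [0.5591 0.0511 0.0752] rect [562.4  48.6] [12.3 50.5] 6.4 z 0.0895
scene 0.09 0.12 71 [0.5586 0.0511 0.1049] rect [558.1  46.1] [49.4 10.3] 86.1 z 0.1198
scene 0.115 0.14 57 [0.5602 0.0476 0.1246] rect [561.8  45.2] [11.2 48.9] 3.7 z 0.1306
mat ((530.6817626953125, 37.907833099365234), (244.2644805908203, 110.99415588378906), 11.86410140991211) [0.50233787 0.03852284 0.00323697]
top 0.008 0.018 323 [0.6052 0.0486 0.0128] rect [554.9  41.4] [195.4 104.3] 10.0 z 0.0179
top 0.03 0.06 53 [0.5577 0.0436 0.0451] rect [557.9  42.3] [ 2.6 49.5] 5.8 z 0.0591
top 0.06 0.09 58 [0.5578 0.0432 0.0757] rect [558.1  43.1] [ 2.9 48.5] 4.7 z 0.09
top 0.09 0.12 58 [0.5578 0.0423 0.1062] rect [557.8  42.4] [ 3.1 49.7] 4.7 z 0.1196
top 0.115 0.14 96 [0.5612 0.0427 0.1265] rect [561.7  43.1] [10.9 49.3] 4.6 z 0.1336
mat ((532.4195556640625, 37.10200119018555), (250.73538208007812, 110.71830749511719), 12.127763748168945) [0.51522623 0.03526908 0.0032144 ]
```

View pics/crop.png

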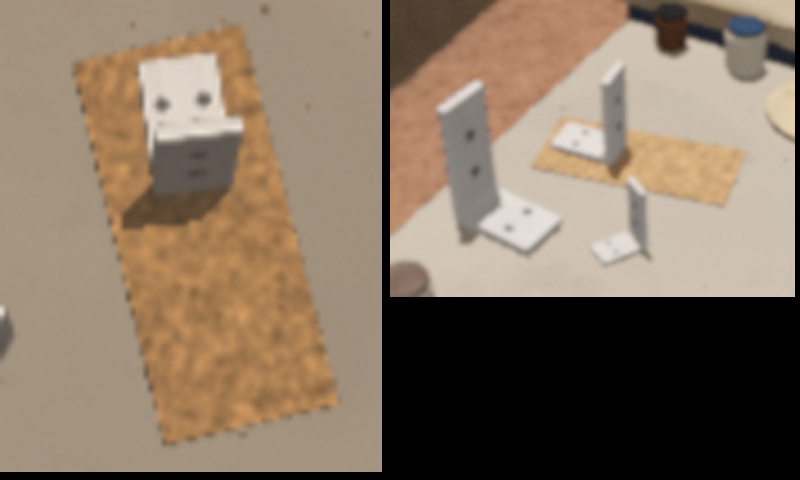

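The middle square's corner is at about (0.557, 0.043) with yaw 4.7°. It's the one on the mat, and its top at z≈0.128 matches the middle size. The plan is to grip with the pad tips, tool tilted back towards the robot, so that after a 90° roll the fingers clear the mat. On the way I'll probe the mat with the fingers at 50 mm to find the true fingertip length.

Call:
step_arm --motion '[[[0.05, 0.02, 0.055, 0, 0, 0, -1.8], [0.05, 0.04, 0.11, 0, 0, 0, -3.5], [0.05, 0.06, 0.165, 0, 0, 0, -5.3], [0.05, 0.08, 0.22, 0, 0, 0, -7.1], [0.05, 0.1, 0.275, 0, 0, 0, -8.9], [0.05, 0.12, 0.33, 0, 0, 0, -10.6], [0.05, 0.14, 0.385, 0, 0, 0, -12.4], [0.05, 0.16, 0.44, 0, 0, 0, -14.2]]]' --newtons 40

```text
time: 1.4
tool_pos: [0.3783, -0.1971, 0.2536]
tcp_rot: [3.139, 0.125, 0.002]
wrist_force: [1.2, -0.3, -0.2]
width: 0.587
```

Call:
step_arm --motion '[[[0.05, 0.02, 0.055, 0, 0, 0, 0], [0.05, 0.04, 0.11, 0, 0, 0, 0], [0.05, 0.06, 0.165, -0.02, 0, 0, 0], [0.05, 0.075, 0.21, -0.06, 0, 0, 0], [0.05, 0.08, 0.22, -0.12, 0, 0, 0], [0.05, 0.08, 0.22, -0.17, 0, 0, 0], [0.05, 0.08, 0.22, -0.21, 0, 0, 0], [0.05, 0.08, 0.22, -0.22, 0, 0, 0]]]'

```text
time: 2.4
tool_pos: [0.4557, 0.0231, 0.031]
tcp_rot: [3.139, 0.125, -0.007]
wrist_force: [-0.2, -0.4, 0.0]
width: 0.584
```

```bash
python3 -c "
from h import *
s=read_state();print(s['tool_pos'],s['wrist_force'],s['q'])"
```

```text
[0.45574526 0.02306074 0.03102422] [-0.23263073 -0.35403975  0.01525626] [-3.80159354e-03  1.17332587e-01  2.24439805e+00 -4.64593407e-04
  7.84246747e-01  1.48766899e+00]
```

Call:
step_arm --motion '[[[0.05, 0, 0, -0.003, 0, 0, 0], [0.05, 0, 0, -0.005, 0, 0, 0], [0.05, 0, 0, -0.0065, 0, 0, 0], [0.05, 0, 0, -0.008, 0, 0, 0], [0.05, 0, 0, -0.009, 0, 0, 0], [0.05, 0, 0, -0.01, 0, 0, 0], [0.05, 0, 0, -0.011, 0, 0, 0], [0.05, 0, 0, -0.012, 0, 0, 0]]]'

```text
time: 3.4
tool_pos: [0.4562, 0.023, 0.0218]
tcp_rot: [3.139, 0.125, -0.009]
wrist_force: [-12.1, -1.1, 35.5]
width: 0.585
```

Contact gives a tip length of about 19.5 mm at this opening. Now I rise, open, and tilt back over the square.

Call:
step_arm --motion '[[[0.05, 0, 0, 0.05, 0, 0, 0], [0.085, 0, 0.005, 0.11, 0, 0, 0], [0.085, 0.02, 0.01, 0.165, -0.7, 8, 0], [0.085, 0.06, 0.015, 0.19, -1.4, 17, 0], [0.085, 0.11, 0.02, 0.2, -2.1, 26, 0], [0.085, 0.16, 0.025, 0.2, -2.9, 35, 0], [0.085, 0.193, 0.0275, 0.19, -3.5, 43, 0], [0.085, 0.2, 0.0275, 0.18, -4.2, 51, 0]]]'

```text
time: 4.4
tool_pos: [0.6581, 0.0507, 0.2003]
tcp_rot: [2.793, 0.111, -1.352]
wrist_force: [-0.4, -0.9, -0.5]
width: 0.995
```

```bash
cat > m.py <<'E'
from h import *
from scipy.spatial.transform import Rotation as R
s=read_state();r=R.from_rotvec(s["tcp_rot"]).as_matrix()
yaw=np.deg2rad(4.7);X=np.array([np.cos(yaw),np.sin(yaw),0]);Z=np.array([0,0,1.])
d=r[:,2];print("t",s["time"],"pos",s["tool_pos"].round(4),"beta",np.rad2deg(np.arctan2(-d@X,-d@Z)).round(1),"toolY",r[:,1].round(3),"q",s["q"].round(2),"F",s["wrist_force"].round(1),"w",s["width"].round(3))
E
python3 m.py
```

```text
Traceback (most recent call last):
  File "m.py", line 5, in <module>
    d=r[:,2];print("t",s["time"],"pos",s["tool_pos"].round(4),"beta",np.rad2deg(np.arctan2(-d@X,-d@Z)).round(1),"toolY",r[:,1].round(3),"q",s["q"].round(2),"F",s["wrist_force"].round(1),"w",s["width"].round(3))
                                                                                                                                                                                              ^^^^^^^^^^^^^^^^
AttributeError: 'float' object has no attribute 'round'
```

Call:
step_arm --motion '[[[0.085, 0, 0, -0.01, -0.4, 5, 0], [0.085, -0.004, 0, -0.025, -0.7, 9, 0], [0.085, -0.008, 0, -0.04, -0.7, 9, 0], [0.085, -0.008, 0, -0.04, -0.7, 9, 0], [0.085, -0.008, 0, -0.04, -0.7, 9, 0], [0.085, -0.008, 0, -0.04, -0.7, 9, 0], [0.085, -0.008, 0, -0.04, -0.7, 9, 0], [0.085, -0.008, 0, -0.04, -0.7, 9, 0]]]'

```text
time: 5.4
tool_pos: [0.6503, 0.0507, 0.161]
tcp_rot: [2.675, 0.107, -1.563]
wrist_force: [1.5, -0.1, 0.3]
width: 0.996
```

```bash
sed -i 's/s\["width"\].round(3)/s["width"]/' m.py; python3 m.py; python3 - <<'E'
from h import *
im,d=read_camera("scene");W=cloud("scene",d)
cv2.imwrite("pics/s1.png",cv2.resize(im[100:260,200:440],None,fx=3,fy=3,interpolation=cv2.INTER_CUBIC))
E
```

```text
t 5.4 pos [0.6503 0.0507 0.161 ] beta 60.6 toolY [ 0.081 -0.997  0.001] q [ 0.05  0.95  1.03 -0.03  2.22  1.54] F [ 1.5 -0.1  0.3] w 0.9955041722838304
```

View pics/s1.png

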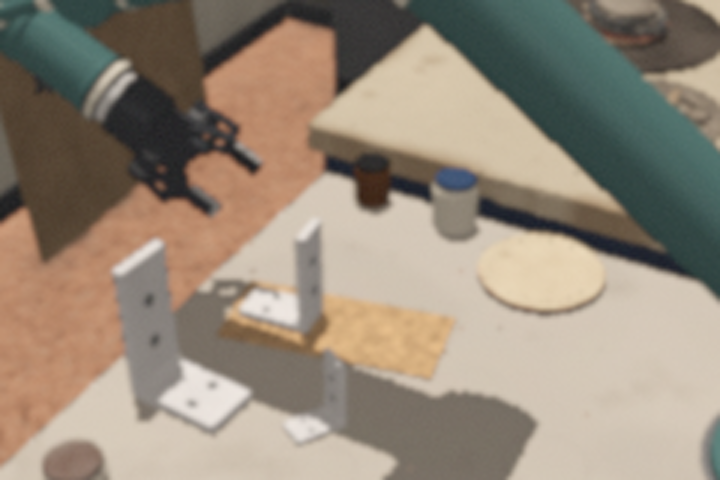

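The view shows the open fingers at (215–258, 165–210), lined up with the square's top at (310,228) and clear of everything. Now approach and close.

Call:
step_arm --motion '[[[0.085, -0.02, -0.002, -0.012, 0, 0, 0], [0.085, -0.04, -0.0035, -0.024, 0, 0, 0], [0.085, -0.06, -0.005, -0.036, 0, 0, 0], [0.085, -0.069, -0.006, -0.042, 0, 0, 0], [0.085, -0.069, -0.006, -0.042, 0, 0, 0], [0.05, -0.069, -0.006, -0.042, 0, 0, 0], [0.045, -0.069, -0.006, -0.042, 0, 0, 0], [0.04, -0.069, -0.006, -0.042, 0, 0, 0]]]' --newtons 40

```text
time: 6.45
tool_pos: [0.5818, 0.0446, 0.1194]
tcp_rot: [2.674, 0.107, -1.562]
wrist_force: [1.4, -0.4, 2.3]
width: 0.556
```

```bash
python3 m.py; python3 - <<'E'
from h import *
im,d=read_camera("scene")
cv2.imwrite("pics/s2.png",cv2.resize(im[130:240,220:370],None,fx=5,fy=5,interpolation=cv2.INTER_CUBIC))
E
```

```text
t 6.45 pos [0.5818 0.0446 0.1194] beta 60.6 toolY [ 0.081 -0.997  0.002] q [ 0.05  0.86  1.27 -0.03  2.06  1.54] F [ 1.4 -0.4  2.3] w 0.5558343881525997
```

View pics/s2.png

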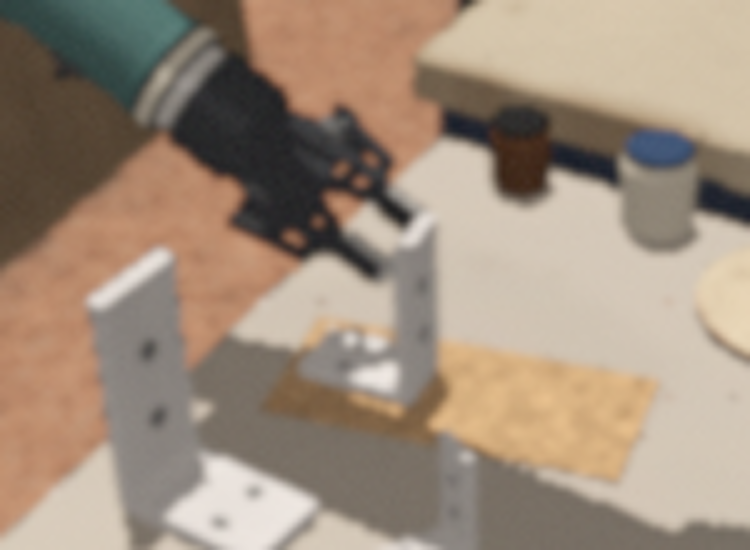

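Opening reads 47.5 mm, a bit under 50, so I need to know whether the fingers have stopped on the leg or missed it.

Call:
step_arm --motion '[[[0.04, 0, 0, 0, 0, 0, 0], [0.04, 0, 0, 0, 0, 0, 0], [0.04, 0, 0, 0, 0, 0, 0], [0.04, 0, 0, 0, 0, 0, 0], [0.04, 0, 0, 0, 0, 0, 0], [0.04, 0, 0, 0, 0, 0, 0], [0.04, 0, 0, 0, 0, 0, 0], [0.04, 0, 0, 0, 0, 0, 0]]]'

```text
time: 7.5
tool_pos: [0.5817, 0.0446, 0.1194]
tcp_rot: [2.674, 0.107, -1.563]
wrist_force: [0.0, -0.2, 1.8]
width: 0.554
```

```bash
cat > arc.py <<'E'
import sys
from m import *
C=np.array([.5567,.0427,.003]);v=s["tool_pos"]-C;a,b=v@X,v[2];print(a,b)
n=np.array([-X[1],X[0],0])
for f in map(float,sys.argv[1:]):
    p=np.deg2rad(f);da=a*np.cos(p)-b*np.sin(p)-a;db=a*np.sin(p)+b*np.cos(p)-b
    print(f,(da*X+db*Z).round(4),(-f*n).round(2))
E
python3 arc.py 1 2 4 6 8 10 12 14
```

```text
t 7.5 pos [0.5817 0.0446 0.1194] beta 60.6 toolY [ 0.081 -0.997  0.002] q [ 0.05  0.86  1.27 -0.03  2.06  1.54] F [ 0.  -0.2  1.8] w 0.5540434347711204
0.025096458692117598 0.1164356723654634
1.0 [-0.002  -0.0002  0.0004] [ 0.08 -1.   -0.  ]
2.0 [-0.0041 -0.0003  0.0008] [ 0.16 -1.99 -0.  ]
4.0 [-0.0082 -0.0007  0.0015] [ 0.33 -3.99 -0.  ]
6.0 [-0.0123 -0.001   0.002 ] [ 0.49 -5.98 -0.  ]
8.0 [-0.0164 -0.0013  0.0024] [ 0.66 -7.97 -0.  ]
10.0 [-0.0205 -0.0017  0.0026] [ 0.82 -9.97 -0.  ]
12.0 [-0.0247 -0.002   0.0027] [  0.98 -11.96  -0.  ]
14.0 [-0.0288 -0.0024  0.0026] [  1.15 -13.95  -0.  ]
```

The fingers have stopped on the leg. Now a first 12° of roll as a test.

Call:
step_arm --motion '[[[0.03, 0, 0, 0, 0, 0, 0], [0.03, -0.0041, -0.0003, 0.0008, 0.16, -2, 0], [0.03, -0.0082, -0.0007, 0.0015, 0.33, -4, 0], [0.03, -0.0123, -0.001, 0.002, 0.5, -6, 0], [0.03, -0.0164, -0.0013, 0.0024, 0.66, -8, 0], [0.03, -0.0205, -0.0017, 0.0026, 0.82, -10, 0], [0.03, -0.0247, -0.002, 0.0027, 0.98, -12, 0], [0.03, -0.0247, -0.002, 0.0027, 0.98, -12, 0]]]' --newtons 60

```text
time: 8.5
tool_pos: [0.5566, 0.0427, 0.1226]
tcp_rot: [2.831, 0.113, -1.275]
wrist_force: [0.6, -0.3, 1.5]
width: 0.539
```

```bash
python3 arc.py 4 8 12 16 20 24 28 32; python3 - <<'E'
from h import *
im,d=read_camera("scene")
cv2.imwrite("pics/s3.png",cv2.resize(im[130:240,220:370],None,fx=5,fy=5,interpolation=cv2.INTER_CUBIC))
E
```

```text
t 8.5 pos [0.5566 0.0427 0.1226] beta 48.5 toolY [ 0.081 -0.997  0.001] q [ 0.05  0.69  1.45 -0.03  1.84  1.54] F [ 0.6 -0.3  1.5] w 0.5389352186468306
-8.397597707493659e-05 0.11955128626653203
4.0 [-0.0083 -0.0007 -0.0003] [ 0.33 -3.99 -0.  ]
8.0 [-0.0166 -0.0014 -0.0012] [ 0.66 -7.97 -0.  ]
12.0 [-0.0248 -0.002  -0.0026] [  0.98 -11.96  -0.  ]
16.0 [-0.0328 -0.0027 -0.0047] [  1.31 -15.95  -0.  ]
20.0 [-0.0407 -0.0033 -0.0072] [  1.64 -19.93  -0.  ]
24.0 [-0.0485 -0.004  -0.0104] [  1.97 -23.92  -0.  ]
28.0 [-0.0559 -0.0046 -0.014 ] [  2.29 -27.91  -0.  ]
32.0 [-0.0631 -0.0052 -0.0182] [  2.62 -31.89  -0.  ]
```

View pics/s3.png

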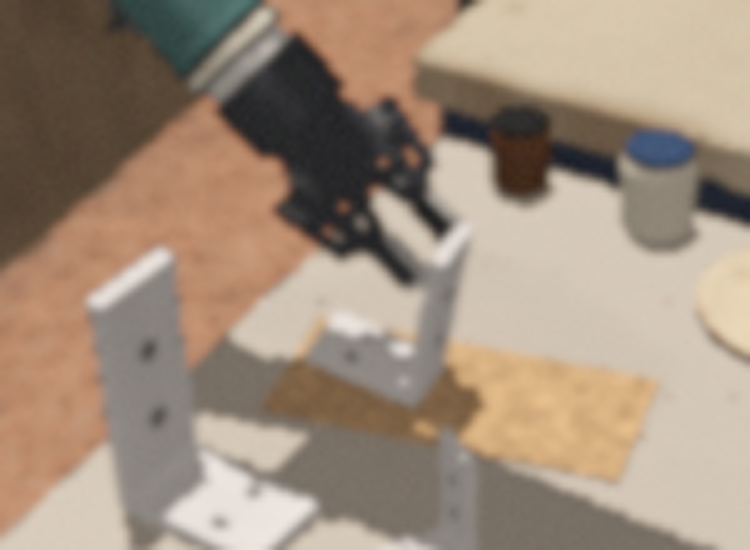

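The square tilts with the fingers, at about 12°, and the corner stays put near (412,398). Continuing.

Call:
step_arm --motion '[[[0.03, -0.0083, -0.0007, -0.0003, 0.33, -4, 0], [0.03, -0.0166, -0.0014, -0.0012, 0.66, -8, 0], [0.03, -0.0248, -0.002, -0.0026, 1, -12, 0], [0.03, -0.0328, -0.0027, -0.0047, 1.3, -16, 0], [0.03, -0.0407, -0.0033, -0.0072, 1.6, -20, 0], [0.03, -0.0485, -0.004, -0.0104, 2, -24, 0], [0.03, -0.0559, -0.0046, -0.014, 2.3, -28, 0], [0.03, -0.0559, -0.0046, -0.014, 2.3, -28, 0]]]'

```text
time: 9.55
tool_pos: [0.4977, 0.0378, 0.109]
tcp_rot: [3.073, 0.123, -0.562]
wrist_force: [-5.4, -1.6, 7.0]
width: 0.539
```

```bash
python3 arc.py 4 8 12 16 20 24 28 32
```

```text
t 9.55 pos [0.4977 0.0378 0.109 ] beta 20.7 toolY [ 0.08  -0.997  0.001] q [ 0.04  0.3   1.88 -0.02  1.32  1.53] F [-5.4 -1.6  7. ] w 0.5392611651095979
-0.05916580881869836 0.10602394051707047
4.0 [-0.0072 -0.0006 -0.0044] [ 0.33 -3.99 -0.  ]
8.0 [-0.0141 -0.0012 -0.0093] [ 0.66 -7.97 -0.  ]
12.0 [-0.0207 -0.0017 -0.0146] [  0.98 -11.96  -0.  ]
16.0 [-0.0268 -0.0022 -0.0204] [  1.31 -15.95  -0.  ]
20.0 [-0.0326 -0.0027 -0.0266] [  1.64 -19.93  -0.  ]
24.0 [-0.0379 -0.0031 -0.0332] [  1.97 -23.92  -0.  ]
28.0 [-0.0427 -0.0035 -0.0402] [  2.29 -27.91  -0.  ]
32.0 [-0.047  -0.0039 -0.0475] [  2.62 -31.89  -0.  ]
```

Force is along the leg (about 9 N, corner pressed onto the mat), which is fine. Next 28°.

Call:
step_arm --motion '[[[0.03, -0.0072, -0.0006, -0.004, 0.33, -4, 0], [0.03, -0.0141, -0.0012, -0.009, 0.66, -8, 0], [0.03, -0.0207, -0.0017, -0.0142, 1, -12, 0], [0.03, -0.0268, -0.0022, -0.02, 1.3, -16, 0], [0.03, -0.0326, -0.0027, -0.0262, 1.6, -20, 0], [0.03, -0.0379, -0.0031, -0.0328, 2, -24, 0], [0.03, -0.0427, -0.0035, -0.0398, 2.3, -28, 0], [0.03, -0.0427, -0.0035, -0.0398, 2.3, -28, 0]]]'

```text
time: 10.55
tool_pos: [0.4524, 0.0344, 0.0678]
tcp_rot: [-3.127, -0.125, -0.194]
wrist_force: [-2.3, 0.4, 0.2]
width: 0.544
```

```bash
python3 arc.py 3 6 9 12 15 18 21 24; python3 - <<'E'
from h import *
im,d=read_camera("scene")
cv2.imwrite("pics/s4.png",cv2.resize(im[130:240,220:370],None,fx=5,fy=5,interpolation=cv2.INTER_CUBIC))
E
```

```text
t 10.55 pos [0.4524 0.0344 0.0678] beta -7.1 toolY [ 0.08  -0.997 -0.001] q [ 0.01 -0.03  2.31  0.01  0.73  1.5 ] F [-2.3  0.4  0.2] w 0.5443560577545483
-0.1045899334199373 0.06479684875260312
3.0 [-0.0032 -0.0003 -0.0056] [ 0.25 -2.99 -0.  ]
6.0 [-0.0062 -0.0005 -0.0113] [ 0.49 -5.98 -0.  ]
9.0 [-0.0088 -0.0007 -0.0172] [ 0.74 -8.97 -0.  ]
12.0 [-0.0111 -0.0009 -0.0232] [  0.98 -11.96  -0.  ]
15.0 [-0.0132 -0.0011 -0.0293] [  1.23 -14.95  -0.  ]
18.0 [-0.0149 -0.0012 -0.0355] [  1.47 -17.94  -0.  ]
21.0 [-0.0162 -0.0013 -0.0418] [  1.72 -20.93  -0.  ]
24.0 [-0.0173 -0.0014 -0.0481] [  1.97 -23.92  -0.  ]
```

View pics/s4.png

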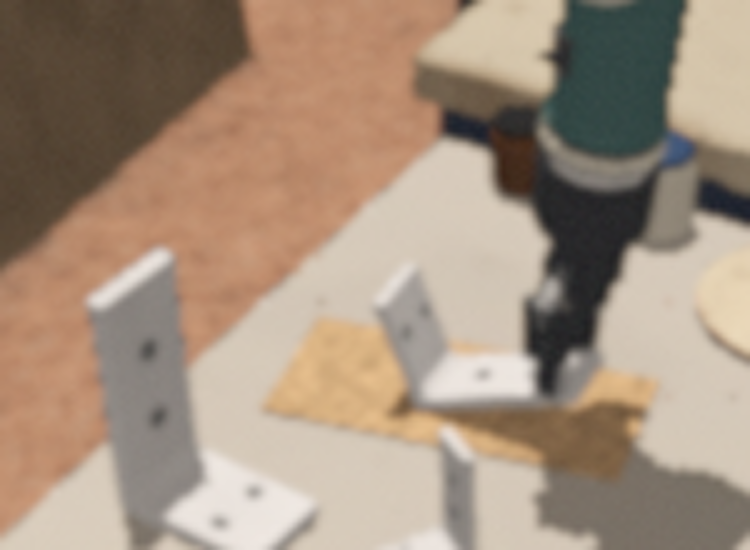

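The long leg is about 20° above the mat, still held, with the corner in place near (412,400). Lowering slowly.

Call:
step_arm --motion '[[[0.03, -0.0032, -0.0003, -0.0056, 0.25, -3, 0], [0.03, -0.0062, -0.0005, -0.0113, 0.5, -6, 0], [0.03, -0.0088, -0.0007, -0.0172, 0.7, -8.5, 0], [0.03, -0.0111, -0.0009, -0.0232, 0.9, -11, 0], [0.03, -0.0132, -0.0011, -0.0293, 1.15, -14, 0], [0.03, -0.0142, -0.0012, -0.0325, 1.3, -15.5, 0], [0.03, -0.0149, -0.0012, -0.0355, 1.4, -17, 0], [0.03, -0.0149, -0.0012, -0.0355, 1.4, -17, 0]]]'

```text
time: 11.6
tool_pos: [0.4397, 0.0332, 0.0333]
tcp_rot: [-3.052, -0.122, -0.653]
wrist_force: [-0.8, -0.2, -0.4]
width: 0.541
```

```bash
cat > ang.py <<'E'
from h import *
X=np.array([np.cos(.082),np.sin(.082),0])
import sys
for n in("scene","top"):
    im,d=read_camera(n);W=cloud(n,d)
    if n=="scene": cv2.imwrite(sys.argv[1],cv2.resize(im[130:240,220:370],None,fx=5,fy=5,interpolation=cv2.INTER_CUBIC))
    hsv=cv2.cvtColor(im,cv2.COLOR_BGR2HSV)
    L=(W-np.array([.5567,.0427,.003]))@np.c_[X,[-X[1],X[0],0],[0,0,1]]
    m=(hsv[...,1]<60)&(abs(L[...,1])<.023)&(L[...,2]>.004)
    k=m&(L[...,0]<-.02)&(L[...,0]>-.08)&(L[...,2]<.05)
    if k.sum()>20: p=np.polyfit(L[k][:,0],L[k][:,2],1);print(n,"long leg tilt deg",np.rad2deg(np.arctan(-p[0])),"h@0",p[1],k.sum())
    k=m&(abs(L[...,0])<.03)&(L[...,2]>.025)
    if k.sum()>20: print(n,"short leg xrange",np.nanpercentile(L[k][:,0],[5,50,95]).round(4),"ztop",L[k][:,2].max().round(4), "tilt",np.rad2deg(np.polyfit(L[k][:,2],L[k][:,0],1)[0]))
E
python3 m.py; python3 ang.py pics/s5.png
```

```text
t 11.6 pos [0.4397 0.0332 0.0333] beta -24.2 toolY [ 0.08  -0.997 -0.002] q [-0.01 -0.12  2.55  0.13  0.29  1.36] F [-0.8 -0.2 -0.4] w 0.5411277254078076
scene long leg tilt deg 1.7127714662875988 h@0 0.0104342310557759 153
scene short leg xrange [-0.0115 -0.0094 -0.0012] ztop 0.0889 tilt 4.5080714573642435
top long leg tilt deg 1.7160185752607484 h@0 0.010452320607943847 350
top short leg xrange [-0.0112 -0.0095 -0.0021] ztop 0.0905 tilt 5.622349118442164
```

The leg is 1.7° from flat. Joint 3 is near its limit at 2.55, so I go straight down 3 mm, release, then retreat while turning the tool back upright, which moves joint 3 away from its limit.

Call:
step_arm --motion '[[[0.03, 0, 0, -0.001, 0, 0, 0], [0.03, 0, 0, -0.002, 0, 0, 0], [0.03, 0, 0, -0.003, 0, 0, 0], [0.03, 0, 0, -0.003, 0, 0, 0], [0.055, 0, 0, -0.003, 0, 0, 0], [0.07, 0, 0, -0.003, 0, 0, 0], [0.085, 0, 0, -0.003, 0, 0, 0], [0.085, 0, 0, -0.003, 0, 0, 0]]]'

```text
time: 12.7
tool_pos: [0.4398, 0.0332, 0.0305]
tcp_rot: [-3.052, -0.122, -0.654]
wrist_force: [0.5, 0.2, 0.4]
width: 1.0
```

```bash
python3 m.py; python3 ang.py pics/s6.png
```

```text
t 12.7 pos [0.4398 0.0332 0.0305] beta -24.2 toolY [ 0.08  -0.997 -0.001] q [-0.01 -0.11  2.55  0.13  0.28  1.36] F [0.5 0.2 0.4] w 0.9995599911555313
scene long leg tilt deg -0.7568476865389511 h@0 0.010898543604926985 158
scene short leg xrange [-0.0124 -0.0107 -0.0037] ztop 0.088 tilt 2.846684008865447
top long leg tilt deg -0.45955312192437814 h@0 0.010576020916650724 347
top short leg xrange [-0.0123 -0.0109 -0.0038] ztop 0.0909 tilt 4.555994295981817
```

View pics/s6.png

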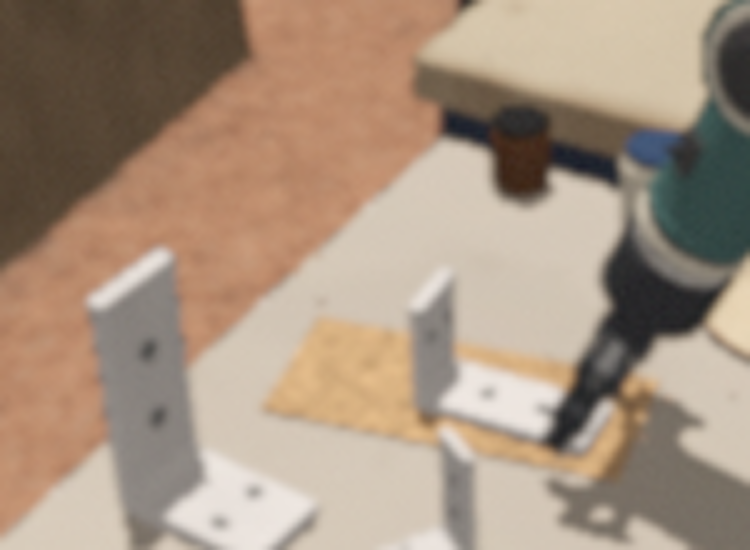

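The square lies flat on its long leg with the short leg standing at (432,345), and the fingers are open. Retreating.

Call:
step_arm --motion '[[[0.085, 0, 0, 0.003, -0.4, 5, 0], [0.085, 0, 0, 0.008, -0.8, 10, 0], [0.085, 0, 0, 0.015, -1.2, 15, 0], [0.085, 0, 0, 0.03, -1.6, 20, 0], [0.085, 0, 0, 0.05, -2, 24, 0], [0.085, 0, 0, 0.08, -2, 24, 0], [0.085, 0, 0, 0.12, -2, 24, 0], [0.085, 0, 0, 0.16, -2, 24, 0]]]'

```text
time: 13.8
tool_pos: [0.4396, 0.0332, 0.1914]
tcp_rot: [-3.139, -0.126, -0.002]
wrist_force: [0.0, 1.2, -0.5]
width: 0.995
```

```bash
python3 m.py; python3 ang.py pics/s7.png
```

```text
t 13.8 pos [0.4396 0.0332 0.1914] beta -0.1 toolY [ 0.08  -0.997 -0.   ] q [ 0.02 -0.14  2.15  0.    1.13  1.51] F [ 0.   1.2 -0.5] w 0.9951300872040082
scene long leg tilt deg 0.30401910000786647 h@0 0.009697776280961789 151
scene short leg xrange [-0.0124 -0.0105 -0.0056] ztop 0.0889 tilt 2.2852158509484912
```

View pics/s7.png

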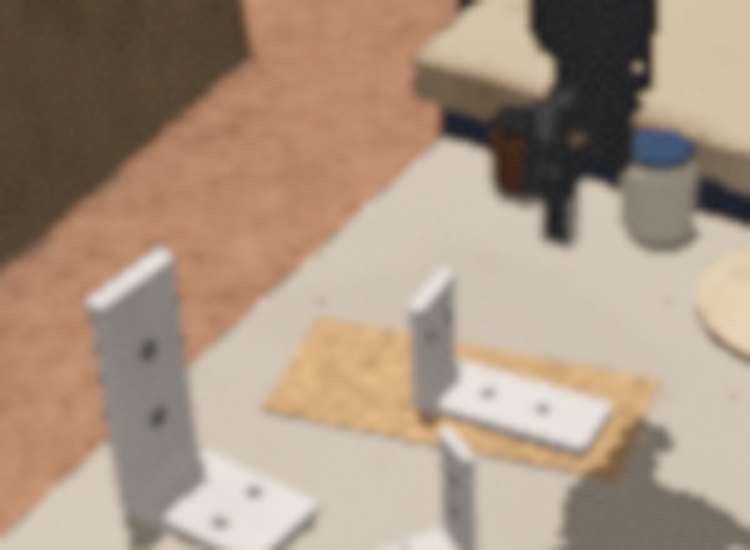

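The square is at rest flat on the mat with its short leg up at (432,345). The gripper is clear above it. Handing in.

```bash
python3 -c "
from workcell import *
print(finish_job())"
```

```text
the job is handed in; nothing more can be done
None
```

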